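# Load the vibrating table and dial in four clicks

## Task

One of the three look-alike closed moulds on the wire rack is full of chocolate: feel which by lifting them, stand it upright in the middle of the vibrating table's plate, and leave the empty ones standing where they were; set every mould down gently, without dropping it. When the full mould stands there by itself, push the control box's lever selector anticlockwise all the way back to its end stop, then clockwise exactly four clicks from there and leave it. Do not press the stop button on the box and do not disturb the other things on the bench.

Things in the scene. Friction and masses are not known exactly. Their poses are not given: they have to be found in the camera images.
- mould_a: Closed white mould, one of three look-alikes on the rack: upright block 52 (x) x 46 (y) x 84 mm plus fixed lid 58 x 46 x 10 mm, 94 mm tall in all. Steel clips stand 5 mm proud of the x faces, 17 to 43 mm up; the y faces are plain: grip across them, 50 to 80 mm up. Origin: centre of underside, z up. Full one 0.42 to 0.58 kg, empty ones 0.10 to 0.15 kg; only the weight tells.
- mould_b: Closed white mould, one of three look-alikes on the rack: upright block 52 (x) x 46 (y) x 84 mm plus fixed lid 58 x 46 x 10 mm, 94 mm tall in all. Steel clips stand 5 mm proud of the x faces, 17 to 43 mm up; the y faces are plain: grip across them, 50 to 80 mm up. Origin: centre of underside, z up. Full one 0.42 to 0.58 kg, empty ones 0.10 to 0.15 kg; only the weight tells.
- mould_c: Closed white mould, one of three look-alikes on the rack: upright block 52 (x) x 46 (y) x 84 mm plus fixed lid 58 x 46 x 10 mm, 94 mm tall in all. Steel clips stand 5 mm proud of the x faces, 17 to 43 mm up; the y faces are plain: grip across them, 50 to 80 mm up. Origin: centre of underside, z up. Full one 0.42 to 0.58 kg, empty ones 0.10 to 0.15 kg; only the weight tells.
- rack: Flat wire draining rack, fixed, 300 (x) x 260 (y) mm, top 12 mm above the bench. Origin under its centre at bench height.
- vibrator: Vibrating table (not running), fixed, 170 x 170 mm. Plate top 56 mm above the bench, clear area 160 x 160 mm; lips 6 mm high on the -x and both y edges, a fence 37 mm high above the plate along +x. Origin under its centre at bench height. It and the control box may stand on either side of the rack.
- plate_mid (a point): The middle of the plate's top face.
- control: Grey control box, fixed, 170 (x, from -75 to +95 mm) x 150 (y) mm, top 60 mm above the bench. Origin at bench height, on the selector's vertical axis. The lever selector stands on its top; behind it, at x +73, y +45 mm, is a stop button, 92 mm above the bench at most.
- selector (a joint): Selector angle (rad) about its vertical axis: 0 at the anticlockwise end stop, growing clockwise seen from above to 3.665 (7 clicks). One click is 0.5236; a spring detent holds each of the 8 positions and, once past half-way, pulls the lever into the next. Leaving one takes up to 0.35 N m (7 N at 50 mm). The lever points along control yaw - 1.309 - angle. It starts at 2 to 6 clicks.
- selector_axis (a point): On the selector's axis, at the lever bar's mid-height, 84 mm above the bench. The round hub is 38 mm across and its top is 100 mm above the bench.
- selector_tip (a point): The end of the lever bar, 62 mm from the axis, 84 mm above the bench. The bar is 12 mm wide and stands from 70 to 98 mm above the bench (bottom 10 mm clear of the box's top), black with a white line on top; its sides are upright faces to push.
- stop_button (a joint): Travel (m) of the round red stop button, 26 mm across: 0 up, 0.006 fully down at 5 N. Not to be pressed.
- jar: Bystander: amber jar with a steel cap, 50 mm across, 70 mm tall, upright on the rack. Origin under its centre.
- bottle: Bystander: white bottle, 48 mm across, 150 mm tall, upright on the rack. Origin under its centre.
- spatula: Bystander: slim palette knife, 160 mm long, 24 mm wide, 14 mm high, lying along its x on the rack. Origin under its middle.
- bowl: Bystander: steel bowl, 120 mm across, 60 mm tall, on the bench. Origin under its centre.
- jug: Bystander: steel mug, 80 mm across plus handle at its +y, 100 mm tall, on the bench. Origin under its centre.
- clip: Bystander: spare steel spring clip, 32 x 20 mm, 15 mm high, lying on the rack. Origin under its centre.
- cutter: Bystander: round steel pastry cutter (open ring), 42 mm across, 30 mm high, standing on the rack. Origin under its centre.
Not all that is in view belongs to the job. Leave any purple look-alike of the mould_c alone. What is shaped like the mould_a but pink or red is not meant.

How it is judged (in metres and radians):
On the way, in this order (a step that is already met when the one before it is completed fails the run):
1. the full mould stands upright in the middle of the plate, released (((horizontal distance between mould_a and plate_mid below 0.035 m and z of mould_a in the frame of vibrator between 0.05 and 0.062 m and angle between mould_a's own z axis and vertical below 0.1 rad and linear speed of mould_a below 0.02 m/s and contact force between mould_a and the fingers below 0.05 N and contact force between mould_a and vibrator above 2.6 N) or (horizontal distance between mould_b and plate_mid below 0.035 m and z of mould_b in the frame of vibrator between 0.05 and 0.062 m and angle between mould_b's own z axis and vertical below 0.1 rad and linear speed of mould_b below 0.02 m/s and contact force between mould_b and the fingers below 0.05 N and contact force between mould_b and vibrator above 2.6 N) or (horizontal distance between mould_c and plate_mid below 0.035 m and z of mould_c in the frame of vibrator between 0.05 and 0.062 m and angle between mould_c's own z axis and vertical below 0.1 rad and linear speed of mould_c below 0.02 m/s and contact force between mould_c and the fingers below 0.05 N and contact force between mould_c and vibrator above 2.6 N))), for 0.2 s.
2. the selector is turned back to its end stop (value of joint selector below 0.15 rad), for 0.1 s.
At the end, for the whole second after the job is handed in: The full mould (over 2.6 N on the plate) stands upright (0.1 rad), released and at rest on the plate, within 35 mm of its middle; both empty moulds stand upright within 50 mm of where they started; the selector rests at 4 clicks from its end stop (2.094 rad, within 0.16) (((horizontal distance between mould_a and plate_mid below 0.035 m and z of mould_a in the frame of vibrator between 0.05 and 0.062 m and angle between each of mould_a, mould_b, mould_c's own z axis and vertical below 0.1 rad and linear speed of each of mould_a, mould_b, mould_c below 0.02 m/s and contact force between each of mould_a, mould_b, mould_c and the fingers below 0.05 N and contact force between mould_a and vibrator above 2.6 N and distance of each of mould_b, mould_c from where it was at the start of the episode below 0.05 m) or (horizontal distance between mould_b and plate_mid below 0.035 m and z of mould_b in the frame of vibrator between 0.05 and 0.062 m and angle between each of mould_b, mould_a, mould_c's own z axis and vertical below 0.1 rad and linear speed of each of mould_b, mould_a, mould_c below 0.02 m/s and contact force between each of mould_b, mould_a, mould_c and the fingers below 0.05 N and contact force between mould_b and vibrator above 2.6 N and distance of each of mould_a, mould_c from where it was at the start of the episode below 0.05 m) or (horizontal distance between mould_c and plate_mid below 0.035 m and z of mould_c in the frame of vibrator between 0.05 and 0.062 m and angle between each of mould_c, mould_a, mould_b's own z axis and vertical below 0.1 rad and linear speed of each of mould_c, mould_a, mould_b below 0.02 m/s and contact force between each of mould_c, mould_a, mould_b and the fingers below 0.05 N and contact force between mould_c and vibrator above 2.6 N and distance of each of mould_a, mould_b from where it was at the start of the episode below 0.05 m)) and value of joint selector between 1.9344 and 2.2544 rad and velocity of joint selector between -0.1 and 0.1 rad/s); the robot touches nothing.
It fails at once if a mould is dropped (moves faster than 0.5 m/s while the fingers do not touch it) ((linear speed of mould_a above 0.5 m/s and contact force between mould_a and the fingers below 0.05 N) or (linear speed of mould_b above 0.5 m/s and contact force between mould_b and the fingers below 0.05 N) or (linear speed of mould_c above 0.5 m/s and contact force between mould_c and the fingers below 0.05 N)).
It fails at once if the stop button is pressed (by more than 3 mm) (value of joint stop_button above 0.003 m).
It fails at once if a bystander is moved by more than 40 mm or tipped over (distance of any of jar, bottle, spatula, bowl, jug, clip, cutter from where it was at the start of the episode above 0.04 m or angle between any of jar, bottle, spatula, bowl, jug, clip, cutter's own z axis and vertical above 0.5 rad).
It also fails if it takes over 72 s, if anything falls off the work surface, if the arm or the gripper's body presses on something with over 40 N, if the wrist force passes 120 N, or if a joint passes its speed limit or range.

## Robot

A 6-joint arm with a two-finger parallel gripper is mounted at the origin on the work surface. World frame = base frame: x ahead of the robot, y to its left, z up, the work surface at z = 0. Lengths are in m, angles in degrees, forces in N, time in s.
With the tool pointing down it reaches from about 0.425 to 0.95 m from the base axis. Payload 14.7 kg.
Tool frame: the origin (TCP) lies midway between the tips of the shut fingers; the grasp point (between the pads) lies manip.grip_depth behind it (manip.grip_depth is the distance from the TCP to the grasp point, in m); x points along the fingers, y is the direction in which the jaws open and shut, and the axes are right-handed (so a half turn about x gives the same grasp; the last joint's range is limited). The gripper opens to 85 mm and grips with 20 to 120 N. Pads are 22 mm wide; open, the fingers measure 114 mm over their backs; the gripper's body (76 mm by 85 mm) begins 54 mm behind the grasp point. The pads swing forward as they close: fully open they stand 13 mm farther back than shut.
Start: joints at [71.242, 27.513, 91.461, -0, 61.026, -2.67], TCP at [0.18, 0.625, 0.231] pointing down, gripper open.
Joint ranges: [-157.49, 157.49], [-46.99, 117.5], [13.45, 153.17], [-89.5, 269.5], [5.16, 153.95], [-167.48, 167.48]. Speed limits (degrees/s): [108.29, 108.29, 136.94, 172.46, 172.46, 172.46].

## Interface

Orientations are given as a 3x3 rotation matrix whose columns are the frame's x, y, z axes.
In Python, from workcell import manip gives the robot as it stands.
- The arm moves only by the tool step_arm, never from a script. Its argument "commands" is a list that holds one entry, the list of rows, each a list of 7 numbers: the gripper's target within -1 to 1 (shut at 1, half-way at 0, fully open at -1), then the shift along the tool's x, y, z scaled (see below), then the turn, a rotation vector about the tool's x, y, z scaled (see below). In form: [[[fingers, tx, ty, tz, rx, ry, rz], ...]]. A call has 1 to 20 rows; each row shifts and turns the commanded pose from where the row before left it, along the tool's axes as they then stand; what a row does not reach is not made up. The controller multiplies each number of a shift by 20 mm and each number of a turn by 0.5 rad. A row lasts 1/12 s, in which the tool goes at most 41.7 mm and 7.16 degrees, less where a joint would pass 70% of its speed; a pose out of reach is approached as far as the arm can. A call with a number of a shift or a turn outside -1 to 1 is refused whole. A call with a gripper value outside its range is refused whole. The fingers move at their own pace and stop on an object; "force" is the grip in N (left out, the last holds). Time passes only in rows, so rows that do not move let the fingers close. It gives the time, the measured TCP pose, the force and the opening at its end, in the units of the state.
- manip.get_obs(): the state, without advancing time (a new reading comes with each control period).
- manip.camera(name): name is "side" or "top" or "wrist"; returns (picture, depth): 400x640x3 uint8, red, green, blue; 400x640 float32, m along the optical axis (not along the pixel's ray), 0 where there is no reading.
- manip.camera_info(name): a dict with "camera_matrix" (3x3 intrinsics, pixels), "camera_from_world" (4x4, takes a point from world to camera coordinates). Camera axes: x right, y down, z forward; pixel columns grow to the right and rows downward; lengths in m; the calibration is good to about 2 mm. A picture is of the moment at which its call begins: read the wrist's pose just before it. camera_info takes no time and is no camera call; for the wrist camera it gives the pose at the moment of the call.
- manip.hand_in(): hands the job in, once; it reports no verdict.
Trained networks look in the newest picture that a camera, given by its name, has taken for a name from the list of things; names that differ only in an ending like _2 or _b are one class to them, and where a whole thing is asked for, a point or a joint stands for the part that bears it (a point fixed in the world has none). Each returns a list of dicts, best first, with "p" (0 to 1); they miss things now and then, are a little off and sometimes report something else, mostly with a low value. They report only what shows in the picture. A call takes as long as a camera call. They do not tell look-alikes from the thing itself.
- manip.search_frame(camera, label): "centre" ([x, y, z] in m, in world coordinates, good to about 4 mm: the middle of the surface that is visible of it).
The state is a dict: "time": time; "joint_pos": joint angles; "dq": joint speeds; "tau": joint torques, N m; "position": TCP position; "tool_rot": TCP orientation; "contact_force": force on the tool from outside, world axes, zero at the start; "torque": the same for the moment, N m; "opening": finger opening in m.
Only numpy, scipy, OpenCV 4.12 (cv2) and the standard library are available. Lean on these libraries where they do the work, as an engineer would, in place of code of your own. Each camera call takes 0.05 s, during which the arm holds its last target.

## Working session

There is one attempt and no reset: what is moved stays moved. The work goes in short steps, Python scripts to look and compute and a tool call to move; the robot and the scene stay as the last step left them, time stands still between calls to the robot, and variables do not carry over. Pictures are saved under pics/ and viewed, and the job is handed in when it is done.

Besides the shell and the picture viewer there is one more tool, called as name([rows], argument=value, ...), one row to a line, values as JSON. step_arm: Moves the arm, as the interface text tells. Its arguments: {"type":"object","properties":{"commands":{"type":"array","items":{"type":"array","items":{"type":"array","items":{"type":"number"}}}},"force":{"type":"number"}},"required":["commands"]}

```bash
mkdir -p pics; python3 - <<'E'
from workcell import manip
import cv2,numpy as np
for n in ["top","side"]:
    im,d=manip.camera(n); cv2.imwrite(f"pics/{n}0.png",im[:,:,::-1]); np.save(f"{n}0.npy",d)
    ci=manip.camera_info(n); print(n,ci)
o=manip.get_obs(); print(o)
print(manip.grip_depth)
E
```

```text
top {'camera_matrix': array([[436.01946713,   0.        , 322.91333345],
       [  0.        , 436.01946713, 198.23788364],
       [  0.        ,   0.        ,   1.        ]]), 'camera_from_world': array([[ 0.00407574, -0.99988558, -0.01456773, -0.00485094],
       [-0.99500118, -0.00260138, -0.09982927,  0.51477986],
       [ 0.09977995,  0.01490179, -0.99489793,  1.21813369],
       [ 0.        ,  0.        ,  0.        ,  1.        ]])}
side {'camera_matrix': array([[411.31810673,   0.        , 315.99450245],
       [  0.        , 411.31810673, 202.67464342],
       [  0.        ,   0.        ,   1.        ]]), 'camera_from_world': array([[ 0.99533601, -0.09617003,  0.00758672, -0.52607757],
       [-0.06482512, -0.72501585, -0.68567464,  0.05737952],
       [ 0.07144184,  0.68198485, -0.72786862,  1.01572009],
       [ 0.        ,  0.        ,  0.        ,  1.        ]])}
{'time': 0.1, 'joint_pos': array([ 7.12435518e+01,  2.75467223e+01,  9.14898965e+01,  5.31446424e-04,
        6.10257482e+01, -2.66907334e+00]), 'dq': array([-0.11292515, -0.11156809, -0.15544   , -0.04979292, -0.04881241,
       -0.04617554]), 'tau': array([ 7.14708349e-04, -9.52260160e+01, -4.31041038e+01,  6.67618656e-05,
        5.34250023e-03,  6.00139219e-05]), 'position': array([0.1799668 , 0.62421074, 0.23073294]), 'tool_rot': array([[-3.57689729e-04,  2.77107066e-01,  9.60838980e-01],
       [-1.02809445e-03,  9.60838432e-01, -2.77107291e-01],
       [-9.99999408e-01, -1.08695166e-03, -5.87898009e-05]]), 'contact_force': array([ 0.62940068,  0.14791022, -0.47648619]), 'torque': array([ 0.08293815, -0.02723976, -0.0153314 ]), 'opening': 0.08541767430421117}
0.0187
```

View pics/top0.png

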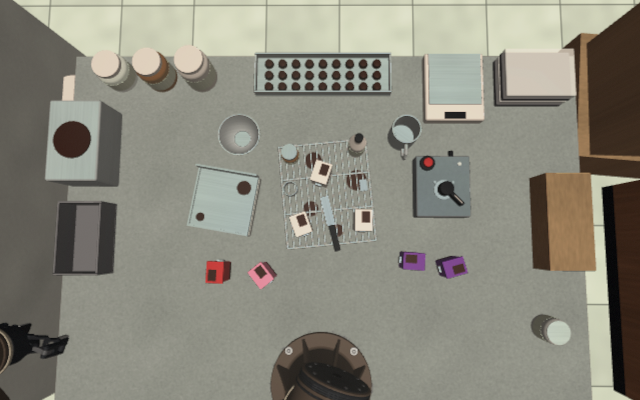

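View pics/side0.png

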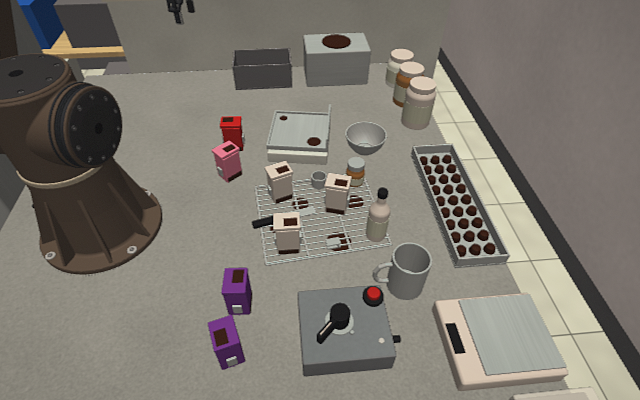

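```bash
cat > h.py <<'E'
from workcell import manip
import cv2,numpy as np
def snap(n,f):
    im,d=manip.camera(n); cv2.imwrite(f"pics/{f}.png",im[:,:,::-1]); np.save(f"{f}.npy",d); return im,d
def proj(n,p):
    ci=manip.camera_info(n);K=ci['camera_matrix'];T=ci['camera_from_world']
    c=T[:3,:3]@np.asarray(p)+T[:3,3]; u=K@c; return u[:2]/u[2]
def cloud(n,d):
    ci=manip.camera_info(n);K=ci['camera_matrix'];T=ci['camera_from_world']
    v,u=np.mgrid[:d.shape[0],:d.shape[1]]
    P=np.stack([(u-K[0,2])/K[0,0]*d,(v-K[1,2])/K[1,1]*d,d],-1)
    W=(P-T[:3,3])@T[:3,:3]; W[d<=0]=np.nan
    return W
E
python3 - <<'E'
from h import *
for cam in ["top","side"]:
  for l in ["mould_a","rack","vibrator","control","selector_tip","stop_button","jar","bottle","spatula","bowl","jug","clip","cutter"]:
    for r in manip.search_frame(cam,l)[:6]:
        print(cam,l,round(r['p'],2),np.round(r['centre'],3),np.round(proj(cam,r['centre'])))
E
```

```text
top mould_a 0.97 [ 0.325 -0.346  0.094] [452. 267.]
top mould_a 0.93 [ 0.342 -0.241  0.092] [412. 261.]
top mould_a 0.86 [0.577 0.003 0.104] [320. 172.]
top mould_a 0.79 [ 0.448 -0.108  0.104] [362. 220.]
top mould_a 0.68 [0.304 0.155 0.094] [263. 275.]
top mould_a 0.62 [0.311 0.276 0.097] [217. 272.]
top rack 0.94 [ 0.536 -0.014  0.008] [327. 192.]
top vibrator 0.6 [0.507 0.268 0.057] [225. 200.]
top control 0.64 [ 0.543 -0.327  0.056] [439. 187.]
top control 0.21 [0.507 0.274 0.057] [224. 200.]
top selector_tip 0.87 [ 0.526 -0.338  0.096] [447. 192.]
top stop_button 0.49 [ 0.606 -0.288  0.082] [427. 163.]
top jar 0.7 [0.629 0.089 0.079] [290. 155.]
top bottle 0.65 [ 0.645 -0.092  0.111] [356. 147.]
top spatula 0.62 [ 0.453 -0.024  0.021] [330. 220.]
top spatula 0.39 [0.632 0.089 0.082] [289. 154.]
top bowl 0.96 [0.702 0.248 0.026] [237. 134.]
top jug 0.94 [ 0.704 -0.234  0.048] [404. 131.]
top clip 0.63 [ 0.553 -0.112  0.025] [361. 185.]
top cutter 0.65 [0.544 0.092 0.044] [289. 187.]
side mould_a 0.98 [0.303 0.141 0.062] [226. 162.]
side mould_a 0.94 [0.313 0.266 0.076] [231. 129.
[... 430 characters left out ...]
1 [ 0.577 -0.014  0.088] [337. 190.]
side selector_tip 0.75 [ 0.531 -0.352  0.096] [337. 320.]
side stop_button 0.43 [ 0.608 -0.296  0.085] [372. 293.]
side jar 0.57 [0.635 0.079 0.063] [354. 170.]
side bottle 0.83 [ 0.655 -0.112  0.095] [378. 216.]
side bottle 0.31 [0.696 0.257 0.041] [364. 134.]
side spatula 0.72 [ 0.409 -0.034  0.021] [269. 219.]
side spatula 0.66 [0.499 0.239 0.058] [298. 137.]
side bowl 0.91 [0.696 0.26  0.037] [364. 134.]
side jug 0.89 [ 0.69  -0.237  0.064] [404. 270.]
side clip 0.57 [ 0.552 -0.121  0.027] [331. 242.]
side cutter 0.73 [ 0.532 -0.354  0.099] [337. 320.]
side cutter 0.63 [ 0.694 -0.236  0.066] [406. 269.]
side cutter 0.49 [0.537 0.081 0.029] [316. 181.]
```

```bash
python3 - <<'E'
from h import *
im=cv2.imread("pics/top0.png")
c=im[120:260,180:490]; cv2.imwrite("pics/crop0.png",cv2.resize(c,(775,350),interpolation=cv2.INTER_CUBIC))
dt=np.load("top0.npy"); ds=np.load("side0.npy")
Wt=cloud("top",dt); Ws=cloud("side",ds)
def rect(m,name,W):
    P=W[m]; 
    r=cv2.minAreaRect(P[:,:2].astype(np.float32)*1000); print(name,len(P),"c",np.round(r[0],1),"size",np.round(r[1],1),"ang",round(r[2],1),"z",np.round(np.median(P[:,2]),4))
for n,(x,y) in dict(m1=(.577,.003),m2=(.44,.05),m3=(.448,-.12)).items():
  for W,cam in ((Wt,"top"),(Ws,"side")):
    m=(np.hypot(W[...,0]-x,W[...,1]-y)<.06)&(W[...,2]>.099)&(W[...,2]<.115)
    rect(m,n+cam,W)
for W,cam in ((Wt,"top"),(Ws,"side")):
    m=(np.hypot(W[...,0]-.505,W[...,1]-.27)<.13)&(W[...,2]>.052)&(W[...,2]<.06); rect(m,"plate"+cam,W)
    m=(np.hypot(W[...,0]-.505,W[...,1]-.27)<.14)&(W[...,2]>.075)&(W[...,2]<.1); rect(m,"fence"+cam,W)
    m=(np.hypot(W[...,0]-.543,W[...,1]+.33)<.14)&(W[...,2]>.056)&(W[...,2]<.065); rect(m,"ctl"+cam,W)
    m=(np.hypot(W[...,0]-.53,W[...,1]+.34)<.1)&(W[...,2]>.09)&(W[...,2]<.105)&~(np.hypot(W[...,0]-.607,W[...,1]+.29)<.025); rect(m,"sel"+cam,W)
    m=(np.hypot(W[...,0]-.607,W[...,1]+.29)<.03)&(W[...,2]>.08); rect(m,"btn"+cam,W)
E
```

```text
m1top 370 c [577.5   3.3] size [46.4 58.2] ang 72.4 z 0.1069
m1side 367 c [5.788e+02 3.000e-01] size [48.1 57.8] ang 71.7 z 0.1062
m2top 378 c [438.4  56.8] size [58.1 45.8] ang 20.3 z 0.107
m2side 344 c [438.4  54.5] size [57.6 50. ] ang 20.5 z 0.1061
m3top 391 c [ 450.5 -109.7] size [45.3 56.6] ang 89.5 z 0.1066
m3side 473 c [ 451.2 -113.2] size [48.1 56.6] ang 87.9 z 0.1061
platetop 2914 c [504.7 276.6] size [172.3 169. ] ang 80.4 z 0.0568
fencetop 166 c [585.7 262. ] size [169.4   5.9] ang 80.3 z 0.0925
ctltop 2628 c [ 547.  -317.5] size [168.5 184.9] ang 0.3 z 0.0607
seltop 245 c [ 518.1 -345.5] size [78.7 37.6] ang 31.7 z 0.0994
btntop 62 c [ 609.4 -288.2] size [23.1 22.4] ang 44.6 z 0.0831
plateside 1911 c [506.  273.9] size [177.5 168.5] ang 79.6 z 0.0564
fenceside 84 c [585.6 258.4] size [170.3   5.1] ang 80.4 z 0.093
ctlside 5510 c [ 548. -322.] size [169.9 182.6] ang 0.2 z 0.0602
selside 517 c [ 520.5 -349.5] size [79.7 37.3] ang 34.6 z 0.0991
btnside 112 c [ 611.3 -293.1] size [22.8 24. ] ang 10.4 z 0.0821
```

View pics/crop0.png

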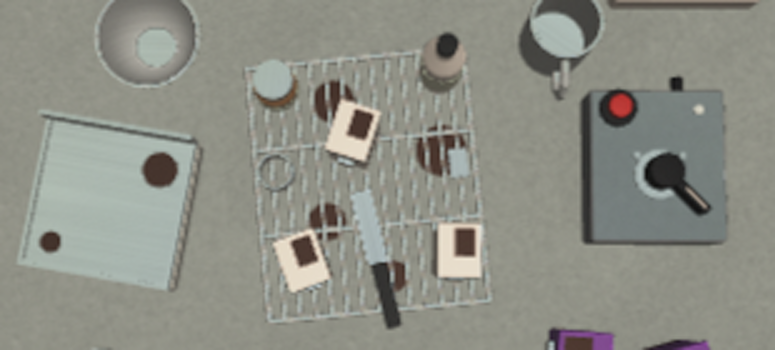

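Candidates in the top picture: white moulds on the rack at (320,172), (301,224) and (363,220). Decoys stand on the bench: pink (263,275), red (217,272) and purple (412,261) and (452,267). The crop confirms that the three on the rack are white with 58×46 mm lids at z 0.106, so those are mine. I'll start with the rear one (M1).

```bash
cat >> h.py <<'E'
def plan(p,yaw=None):
    o=manip.get_obs();R=o['tool_rot'];cur=np.degrees(np.arctan2(R[1,1],R[0,1]))
    print("t",round(o['time'],2),"pos",np.round(o['position'],4),"yaw",round(cur,2),"F",np.round(o['contact_force'],2),"open",round(o['opening'],4),"q6",round(o['joint_pos'][5],1))
    if yaw is not None:
        d=(yaw-cur); print("rx total units",round(-np.radians(d)/.5,3))
        y=np.array([np.cos(np.radians(yaw)),np.sin(np.radians(yaw)),0])
        x=np.array([0,0,-1.]);R=np.c_[x,y,np.cross(x,y)]
    print("shift units (after turn)",np.round(R.T@(np.asarray(p)-o['position'])/.02,3))
E
python3 -c "
from h import *
plan((.578,.002,.2),72.1)"
```

```text
t 1.4 pos [0.1801 0.6246 0.2313] yaw 73.91 F [-0.87 -0.33 -0.52] open 0.0855 q6 -2.7
rx total units 0.063
shift units (after turn) [  1.565 -23.507  28.5  ]
```

step_arm([
  [[-1,0,0,0,0.063,0,0],[-1,0,-0.78,0.95,0,0,0],[-1,0,-0.78,0.95,0,0,0],[-1,0,-0.78,0.95,0,0,0],[-1,0,-0.78,0.95,0,0,0],[-1,0,-0.78,0.95,0,0,0],[-1,0,-0.78,0.95,0,0,0],[-1,0,-0.78,0.95,0,0,0],[-1,0,-0.78,0.95,0,0,0],[-1,0,-0.78,0.95,0,0,0],[-1,0,-0.78,0.95,0,0,0],[-1,0,-0.78,0.95,0,0,0],[-1,0,-0.78,0.95,0,0,0],[-1,0,-0.78,0.95,0,0,0],[-1,0,-0.78,0.95,0,0,0],[-1,0,-0.78,0.95,0,0,0],[-1,0,-0.78,0.95,0,0,0],[-1,0,-0.78,0.95,0,0,0],[-1,0,-0.78,0.95,0,0,0],[-1,0,-0.78,0.95,0,0,0]],
], force=40)

```text
time: 3.07
position: [0.4331, 0.2305, 0.2315]
tool_rot: [[0.0, 0.307, 0.952], [0.0, 0.952, -0.307], [-1.0, 0.0, 0.0]]
contact_force: [0.4, 0.2, 0.3]
opening: 0.0854
```

step_arm([
  [[-1,0,-0.78,0.95,0,0,0],[-1,0,-0.78,0.95,0,0,0],[-1,0,-0.78,0.95,0,0,0],[-1,0,-0.78,0.95,0,0,0],[-1,0,-0.78,0.95,0,0,0],[-1,0,-0.78,0.95,0,0,0],[-1,0,-0.78,0.95,0,0,0],[-1,0,-0.78,0.95,0,0,0],[-1,0,0,0,0,0,0],[-1,0,0,0,0,0,0]],
])

```text
time: 3.9
position: [0.5393, 0.0652, 0.2312]
tool_rot: [[0.0, 0.309, 0.951], [0.0, 0.951, -0.309], [-1.0, 0.0, -0.0]]
contact_force: [0.1, 0.2, -0.3]
opening: 0.0849
```

```bash
python3 -c "
from h import *
plan((.578,.002,.2),72.1)
snap('wrist','w1')"
```

```text
t 3.9 pos [0.5393 0.0652 0.2312] yaw 71.99 F [ 0.07  0.18 -0.33] open 0.0849 q6 -68.3
rx total units -0.004
shift units (after turn) [ 1.56  -2.41   2.811]
```

View pics/w1.png

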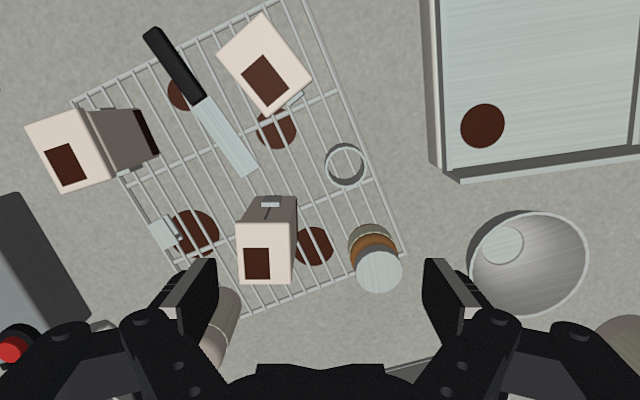

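The wrist view shows M1's lid at (265,255), square to the image, with the jar at (378,272) and the bottle under the left finger. I'll refine all three lid poses from this depth picture.

```bash
python3 - <<'E'
from h import *
W=cloud("wrist",np.load("w1.npy"))
for n,(x,y) in dict(m1=(.577,.003),m2=(.44,.05),m3=(.448,-.12)).items():
    m=(np.hypot(W[...,0]-x,W[...,1]-y)<.06)&(W[...,2]>.1)&(W[...,2]<.112)
    P=W[m]; r=cv2.minAreaRect(P[:,:2].astype(np.float32)*1000); print(n,len(P),r,np.median(P[:,2]))
E
```

```text
m1 3429 ((577.923828125, 1.770101547241211), (46.055641174316406, 58.034671783447266), 71.9090576171875) 0.10518603747257502
m2 5347 ((438.57586669921875, 55.14387512207031), (58.155723571777344, 46.11267852783203), 20.381542205810547) 0.10527895608814469
m3 4585 ((450.0898132324219, -111.38723754882812), (58.35976791381836, 47.25666427612305), 0.10904848575592041) 0.10510460593590919
```

step_arm([
  [[-1,0,-0.8,0.94,0,0,0],[-1,0,-0.8,0.94,0,0,0],[-1,0,-0.81,0.93,0,0,0],[-1,0.5,0,0,0,0,0],[-1,1,0,0,0,0,0],[-1,1,0,0,0,0,0],[-1,1,0,0,0,0,0],[-1,1,0,0,0,0,0],[-1,1,0,0,0,0,0],[-1,1,0,0,0,0,0],[-1,1,0,0,0,0,0],[-1,0.7,0,0,0,0,0],[-1,0.5,0,0,0,0,0],[-1,0,0,0,0,0,0],[-1,0,0,0,0,0,0]],
])

```text
time: 5.2
position: [0.5772, 0.0036, 0.0573]
tool_rot: [[-0.001, 0.307, 0.952], [0.0, 0.952, -0.307], [-1.0, -0.0, -0.001]]
contact_force: [0.5, 0.1, -0.3]
opening: 0.0851
```

```bash
python3 -c "
from h import *
plan((.578,.002,.056),71.9)
snap('wrist','w2')"
```

```text
t 5.2 pos [0.5772 0.0036 0.0573] yaw 72.14 F [ 0.54  0.1  -0.27] open 0.0851 q6 -74.8
rx total units 0.008
shift units (after turn) [ 0.065 -0.064  0.065]
```

View pics/w2.png

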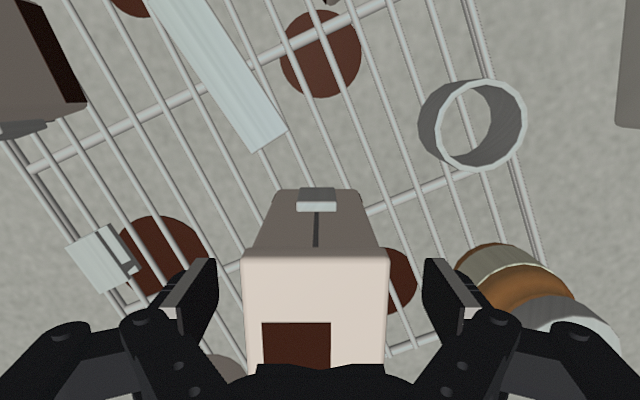

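The mould sits between the open fingers at image columns 217 to 424, with nothing else in between. I'll close and lift about 24 mm.

step_arm([
  [[-1,0.05,-0.06,0.06,0,0,0],[1,0,0,0,0,0,0],[1,0,0,0,0,0,0],[1,0,0,0,0,0,0],[1,0,0,0,0,0,0],[1,0,0,0,0,0,0],[1,0,0,0,0,0,0],[1,0,0,0,0,0,0],[1,0,0,0,0,0,0]],
], force=40)

```text
time: 6.0
position: [0.5786, 0.0014, 0.0568]
tool_rot: [[0.001, 0.307, 0.952], [-0.0, 0.952, -0.307], [-1.0, 0.0, 0.001]]
contact_force: [-1.4, 0.3, 5.9]
opening: 0.0455
```

step_arm([
  [[1,-0.1,0,0,0,0,0],[1,-0.3,0,0,0,0,0],[1,-0.4,0,0,0,0,0],[1,-0.4,0,0,0,0,0],[1,0,0,0,0,0,0],[1,0,0,0,0,0,0],[1,0,0,0,0,0,0],[1,0,0,0,0,0,0]],
])

```text
time: 6.67
position: [0.5781, 0.0015, 0.0801]
tool_rot: [[-0.0, 0.307, 0.952], [0.0, 0.952, -0.307], [-1.0, -0.0, -0.0]]
contact_force: [-0.6, -0.3, -4.9]
opening: 0.0459
```

step_arm([
  [[1,0,0,0,0,0,0]],
])

```text
time: 6.75
position: [0.5781, 0.0015, 0.08]
tool_rot: [[-0.0, 0.307, 0.952], [0.0, 0.952, -0.307], [-1.0, -0.0, -0.0]]
contact_force: [-0.1, -0.3, -4.9]
opening: 0.0457
```

step_arm([
  [[1,0,0,0,0,0,0]],
])

```text
time: 6.83
position: [0.5781, 0.0015, 0.08]
tool_rot: [[-0.001, 0.307, 0.952], [0.0, 0.952, -0.307], [-1.0, -0.0, -0.001]]
contact_force: [-0.5, -0.2, -4.2]
opening: 0.0456
```

```bash
python3 -c "
from h import *
plan((.578,.002,.056),71.9)
snap('wrist','w3');print(manip.get_obs()['contact_force']);snap('side','s3');print(manip.get_obs()['contact_force'])"
```

```text
t 6.83 pos [0.5781 0.0015 0.08  ] yaw 72.11 F [-0.54 -0.16 -4.24] open 0.0456 q6 -75.0
rx total units 0.007
shift units (after turn) [ 1.2    0.024 -0.014]
[-0.82040474  0.67597155 -4.59081596]
[-0.30165252 -0.17884341 -5.32274425]
```

View pics/w3.png

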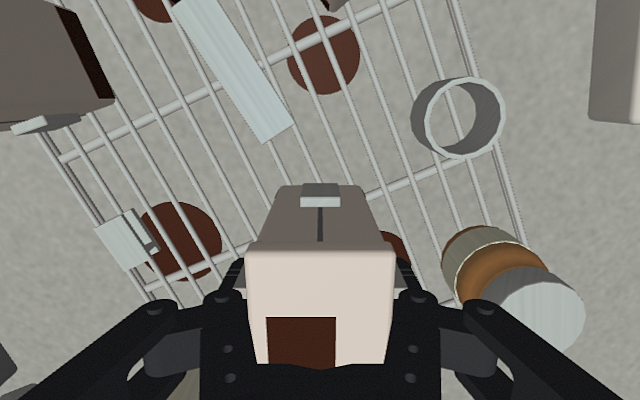

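Weight reads about 4.6 N net (baseline −0.3), so M1 is the full one (range 4.1 to 5.7 N). The underside is 45 mm below the TCP. I'll carry it to the plate.

```bash
python3 -c "
from h import *
plan((.5045,.2745,.165),72.1)"
```

```text
t 6.93 pos [0.5782 0.0014 0.0801] yaw 72.11 F [-0.3  -0.18 -5.32] open 0.0458 q6 -75.0
rx total units 0.0
shift units (after turn) [-4.247 11.859 -7.703]
```

step_arm([
  [[1,-0.3,0,0,0,0,0],[1,-0.6,0,0,0,0,0],[1,-0.7,0,0,0,0,0],[1,-0.7,0,0,0,0,0],[1,-0.7,0,0,0,0,0],[1,-0.7,0,0,0,0,0],[1,-0.4,0.3,-0.2,0,0,0],[1,-0.15,0.5,-0.32,0,0,0],[1,0,0.8,-0.52,0,0,0],[1,0,0.8,-0.52,0,0,0],[1,0,0.8,-0.52,0,0,0],[1,0,0.8,-0.52,0,0,0],[1,0,0.8,-0.52,0,0,0],[1,0,0.8,-0.52,0,0,0],[1,0,0.8,-0.52,0,0,0],[1,0,0.8,-0.52,0,0,0],[1,0,0.8,-0.52,0,0,0],[1,0,0.8,-0.52,0,0,0],[1,0,0.8,-0.52,0,0,0],[1,0,0.8,-0.52,0,0,0]],
])

```text
time: 8.6
position: [0.5122, 0.2426, 0.1651]
tool_rot: [[-0.001, 0.307, 0.952], [-0.0, 0.952, -0.307], [-1.0, -0.0, -0.001]]
contact_force: [0.1, -0.3, -4.6]
opening: 0.0454
```

step_arm([
  [[1,0,0.7,-0.46,0,0,0],[1,0,0.5,-0.32,0,0,0],[1,0,0.26,-0.16,0,0,0],[1,0,0,0,0,0,0],[1,0,0,0,0,0,0]],
])

```text
time: 9.02
position: [0.5044, 0.2744, 0.1652]
tool_rot: [[-0.0, 0.307, 0.952], [-0.0, 0.952, -0.307], [-1.0, -0.0, -0.0]]
contact_force: [0.5, 0.3, -4.6]
opening: 0.0458
```

```bash
python3 -c "
from h import *
plan((.5045,.2745,.102),72.1)
snap('side','s4')"
```

```text
t 9.02 pos [0.5044 0.2744 0.1652] yaw 72.15 F [ 0.48  0.32 -4.56] open 0.0458 q6 -46.6
rx total units 0.002
shift units (after turn) [3.159e+00 5.000e-03 3.000e-03]
```

View pics/s4.png

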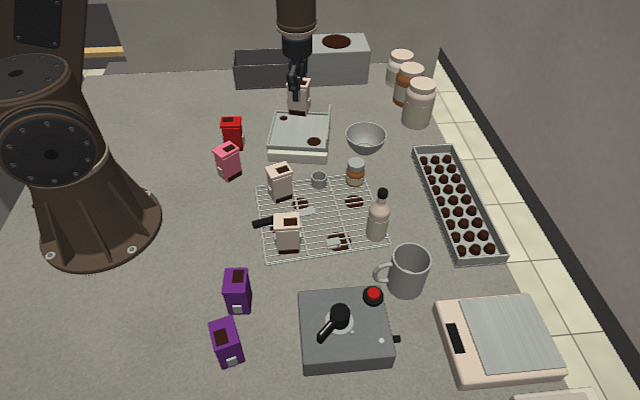

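The side view shows the mould hanging upright in the gripper at (298,95) over the plate, with everything else in place. I'll lower it gently.

step_arm([
  [[1,0.4,0,0,0,0,0],[1,0.7,0,0,0,0,0],[1,0.7,0,0,0,0,0],[1,0.6,0,0,0,0,0],[1,0.4,0,0,0,0,0],[1,0.2,0,0,0,0,0],[1,0.1,0,0,0,0,0],[1,0.05,0,0,0,0,0],[1,0,0,0,0,0,0],[1,0,0,0,0,0,0]],
])

```text
time: 9.9
position: [0.505, 0.2746, 0.1028]
tool_rot: [[0.001, 0.307, 0.952], [0.0, 0.952, -0.307], [-1.0, 0.001, 0.001]]
contact_force: [-0.2, 0.1, -3.8]
opening: 0.0455
```

step_arm([
  [[1,0.04,0,0,0,0,0],[1,0,0,0,0,0,0]],
])

```text
time: 10.07
position: [0.5048, 0.2746, 0.1018]
tool_rot: [[0.001, 0.307, 0.952], [0.0, 0.952, -0.307], [-1.0, 0.0, 0.0]]
contact_force: [0.7, -0.2, -5.0]
opening: 0.0455
```

step_arm([
  [[1,0.03,0,0,0,0,0],[1,0,0,0,0,0,0]],
])

```text
time: 10.23
position: [0.5047, 0.2745, 0.101]
tool_rot: [[0.0, 0.307, 0.952], [0.0, 0.952, -0.307], [-1.0, 0.0, 0.0]]
contact_force: [-0.2, -0.2, -5.4]
opening: 0.0456
```

step_arm([
  [[1,0.03,0,0,0,0,0],[1,0,0,0,0,0,0]],
])

```text
time: 10.4
position: [0.5047, 0.2746, 0.1008]
tool_rot: [[0.0, 0.307, 0.952], [0.0, 0.952, -0.307], [-1.0, 0.0, 0.0]]
contact_force: [-2.6, -0.5, 5.3]
opening: 0.0454
```

Contact at z 0.1008, as predicted. I'll release, then rise straight up.

step_arm([
  [[0.1,0,0,0,0,0,0],[-0.1,0,0,0,0,0,0],[-0.4,0,0,0,0,0,0],[-1,0,0,0,0,0,0],[-1,0,0,0,0,0,0],[-1,0,0,0,0,0,0],[-1,0,0,0,0,0,0],[-1,0,0,0,0,0,0]],
])

```text
time: 11.07
position: [0.5047, 0.2745, 0.1003]
tool_rot: [[-0.0, 0.307, 0.952], [0.0, 0.952, -0.307], [-1.0, -0.0, -0.0]]
contact_force: [0.3, -0.1, 0.3]
opening: 0.0855
```

```bash
python3 -c "
from h import *
plan((.5045,.2745,.24),72.1)
snap('wrist','w5')"
```

```text
t 11.07 pos [0.5047 0.2745 0.1003] yaw 72.11 F [ 0.27 -0.12  0.34] open 0.0855 q6 -46.6
rx total units 0.0
shift units (after turn) [-6.986e+00 -3.000e-03 -8.000e-03]
```

View pics/w5.png

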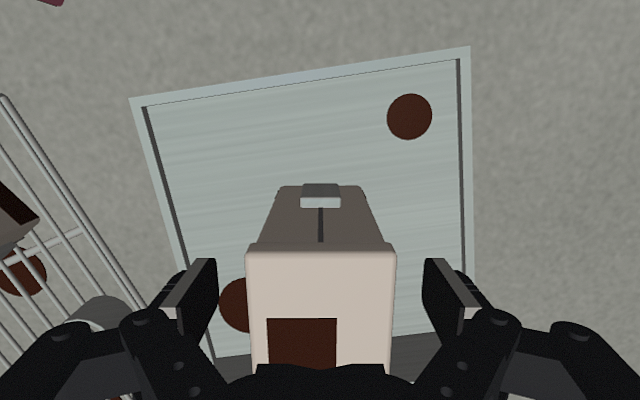

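The wrist view shows the mould upright on the plate, centred between open fingers (245 to 395 against 217 to 424). I'll rise and turn towards the lever orientation.

step_arm([
  [[-1,-0.2,0,0,0,0,0],[-1,-0.5,0,0,0,0,0],[-1,-0.8,0,0,0,0,0],[-1,-1,0,0,0,0,0],[-1,-1,0,0,0,0,0],[-1,-1,0,0,0,0,0],[-1,-1,0,0,0,0,0],[-1,-1,0,0,0.24,0,0],[-1,-0.5,0,0,0.24,0,0],[-1,0,0,0,0.24,0,0],[-1,0,0,0,0.24,0,0],[-1,0,0,0,0.24,0,0],[-1,0,0,0,0.24,0,0],[-1,0,0,0,0.24,0,0],[-1,0,0,0,0.24,0,0],[-1,0,0,0,0.24,0,0],[-1,0,0,0,0.24,0,0],[-1,0,0,0,0.24,0,0],[-1,0,0,0,0.24,0,0],[-1,0,0,0,0.24,0,0]],
])

```text
time: 12.78
position: [0.5047, 0.2745, 0.2413]
tool_rot: [[0.001, 0.953, -0.303], [0.0, -0.303, -0.953], [-1.0, 0.001, -0.001]]
contact_force: [-0.0, 0.6, -0.3]
opening: 0.0855
```

step_arm([
  [[-1,0,0,0,0.24,0,0],[-1,0,0,0,0.24,0,0],[-1,0,0,0,0.24,0,0],[-1,0,0,0,0.24,0,0],[-1,0,0,0,0,0,0]],
])

```text
time: 13.2
position: [0.5047, 0.2745, 0.2412]
tool_rot: [[0.001, 0.705, -0.709], [0.0, -0.709, -0.705], [-1.0, 0.0, -0.001]]
contact_force: [0.2, 0.4, 0.3]
opening: 0.0852
```

```bash
python3 - <<'E'
from h import *
plan((.505,-.367,.23),-45)
im,d=snap('top','t6')
W=cloud('top',d)
m=(np.hypot(W[...,0]-.505,W[...,1]-.27)<.06)&(W[...,2]>.14)&(W[...,2]<.16)
P=W[m]; print(len(P)); print(cv2.minAreaRect(P[:,:2].astype(np.float32)*1000),np.median(P[:,2]))
E
```

```text
t 13.2 pos [0.5047 0.2745 0.2412] yaw -45.15 F [0.19 0.4  0.31] open 0.0852 q6 70.7
rx total units -0.005
shift units (after turn) [ 0.561 22.692 22.67 ]
410
((504.5513916015625, 275.95379638671875), (47.22486114501953, 57.949100494384766), 71.46236419677734) 0.15103232869764652
```

View pics/t6.png

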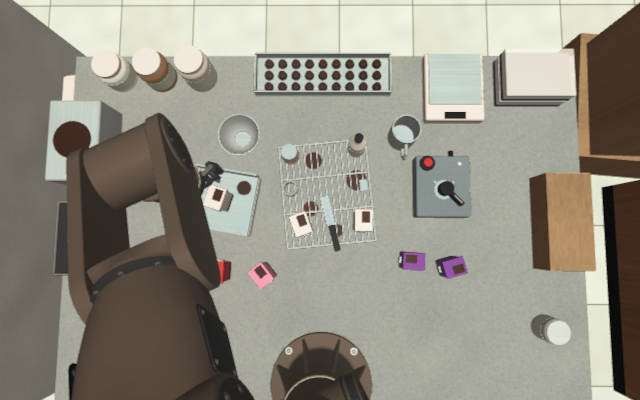

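The full mould is on the plate: lid centre (0.5045, 0.276), top at z 0.151, within 2 mm of the middle. Now to the control box.

step_arm([
  [[-1,0,0.5,0.5,0,0,0],[-1,0,0.95,0.95,0,0,0],[-1,0,0.95,0.95,0,0,0],[-1,0,0.95,0.95,0,0,0],[-1,0,0.95,0.95,0,0,0],[-1,0,0.95,0.95,0,0,0],[-1,0,0.95,0.95,0,0,0],[-1,0,0.95,0.95,0,0,0],[-1,0,0.95,0.95,0,0,0],[-1,0,0.95,0.95,0,0,0],[-1,0,0.95,0.95,0,0,0],[-1,0,0.95,0.95,0,0,0],[-1,0,0.95,0.95,0,0,0],[-1,0,0.95,0.95,0,0,0],[-1,0,0.95,0.95,0,0,0],[-1,0,0.95,0.95,0,0,0],[-1,0,0.95,0.95,0,0,0],[-1,0,0.95,0.95,0,0,0],[-1,0,0.95,0.95,0,0,0],[-1,0,0.95,0.95,0,0,0]],
])

```text
time: 14.92
position: [0.5058, -0.252, 0.2406]
tool_rot: [[0.0, 0.713, -0.701], [-0.0, -0.701, -0.713], [-1.0, 0.0, 0.0]]
contact_force: [-0.2, 0.1, 0.1]
opening: 0.0856
```

step_arm([
  [[-1,0,0.95,0.95,0,0,0],[-1,0,0.95,0.95,0,0,0],[-1,0,0.95,0.95,0,0,0],[-1,0,0.9,0.9,0,0,0],[-1,0,0.4,0.4,0,0,0],[-1,0,0,0,0,0,0],[-1,0,0,0,0,0,0]],
])

```text
time: 15.5
position: [0.5065, -0.3676, 0.2402]
tool_rot: [[-0.0, 0.71, -0.704], [0.001, -0.704, -0.71], [-1.0, -0.001, -0.0]]
contact_force: [0.7, -0.0, 0.4]
opening: 0.0855
```

```bash
python3 - <<'E'
from h import *
plan((.505,-.367,.23),-45)
im,d=snap('wrist','w7')
W=cloud('wrist',d)
ax=np.array([.537,-.335])
m=(np.hypot(W[...,0]-ax[0],W[...,1]-ax[1])<.08)&(W[...,2]>.088)&(W[...,2]<.106)&(np.hypot(W[...,0]-.61,W[...,1]+.29)>.025)
P=W[m]; print(len(P),np.median(P[:,2]))
r=cv2.minAreaRect(P[:,:2].astype(np.float32)*1000);print(r)
B=W[(np.hypot(W[...,0]-.61,W[...,1]+.29)<.03)&(W[...,2]>.075)]; print("btn",len(B),B.mean(0) if len(B) else 0)
C=W[(np.hypot(W[...,0]-ax[0],W[...,1]-ax[1])<.15)&(W[...,2]>.055)&(W[...,2]<.064)]
print("ctl",len(C),np.nanmin(C,0),np.nanmax(C,0))
q=P[:,:2]-ax; rr=np.hypot(*q.T); 
f=rr>28e-3; print("far pts",f.sum(), "mean dir",np.degrees(np.arctan2(q[f,1].mean(),q[f,0].mean())),"max r",rr.max())
E
```

```text
t 15.5 pos [ 0.5065 -0.3676  0.2402] yaw -44.73 F [ 0.74 -0.01  0.38] open 0.0855 q6 6.0
rx total units 0.009
shift units (after turn) [ 0.509 -0.073  0.03 ]
2389 0.09878152873382863
((526.6121215820312, -353.1934814453125), (79.0036849975586, 37.231224060058594), 57.0006103515625)
btn 905 [ 0.61018066 -0.29127885  0.08093544]
ctl 25977 [ 0.46256949 -0.4109651   0.05503965] [ 0.63264334 -0.26082524  0.06399218]
far pts 526 mean dir -134.16247109338914 max r 0.06098130066138023
```

View pics/w7.png

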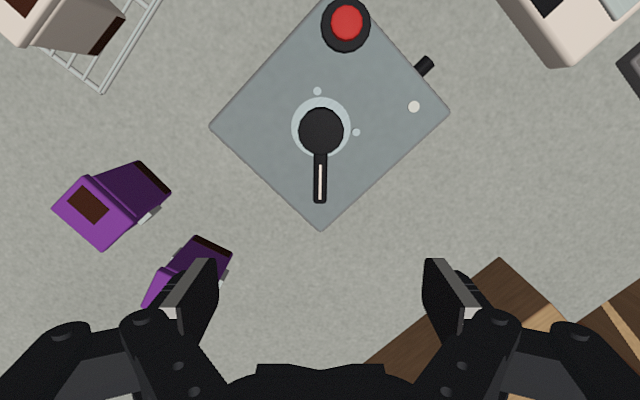

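The wrist view shows the lever vertical in the image with its tip at (320,200), the hub at (321,131) and the button at (347,22). It points at −134.5°, which is 2 clicks. Axis is (0.5376, −0.336). I'll narrow the fingers to straddle the bar loosely, testing the opening up high first.

step_arm([
  [[0.55,0,-0.07,0.07,0.009,0,0],[0.55,0.5,0,0,0,0,0],[0.55,0,0,0,0,0,0],[0.55,0,0,0,0,0,0],[0.55,0,0,0,0,0,0],[0.55,0,0,0,0,0,0],[0.55,0,0,0,0,0,0],[0.55,0,0,0,0,0,0]],
], force=20)

```text
time: 16.22
position: [0.5053, -0.3676, 0.2305]
tool_rot: [[0.0, 0.707, -0.707], [-0.0, -0.707, -0.707], [-1.0, 0.0, -0.0]]
contact_force: [0.9, -1.0, -0.2]
opening: 0.0196
```

```bash
python3 - <<'E'
from h import *
plan((.5376-.0325,-.336-.0325,.078),-45)
E
```

```text
t 16.22 pos [ 0.5053 -0.3676  0.2305] yaw -45.03 F [ 0.92 -1.   -0.24] open 0.0196 q6 6.2
rx total units -0.001
shift units (after turn) [7.624 0.025 0.039]
```

step_arm([
  [[0.2,0.5,0.03,0.04,0,0,0],[0.2,1,0,0,0,0,0],[0.2,1,0,0,0,0,0],[0.2,1,0,0,0,0,0],[0.2,1,0,0,0,0,0],[0.2,0.8,0,0,0,0,0],[0.2,0.6,0,0,0,0,0],[0.2,0.5,0,0,0,0,0],[0.2,0.5,0,0,0,0,0],[0.2,0.4,0,0,0,0,0],[0.2,0.3,0,0,0,0,0],[0.2,0,0,0,0,0,0]],
])

```text
time: 17.22
position: [0.5047, -0.3683, 0.0773]
tool_rot: [[-0.001, 0.707, -0.708], [0.001, -0.708, -0.707], [-1.0, -0.001, 0.0]]
contact_force: [-0.1, 0.9, -0.2]
opening: 0.0344
```

step_arm([
  [[0.2,0.5,0,0,0,0,0],[0.2,0.5,0,0,0,0,0],[0.55,0,0,0,0,0,0],[0.55,0,0,0,0,0,0],[0.55,0,0,0,0,0,0],[0.55,0,0,0,0,0,0]],
])

```text
time: 17.72
position: [0.5069, -0.3701, 0.0601]
tool_rot: [[0.004, 0.707, -0.708], [-0.003, -0.708, -0.707], [-1.0, 0.005, -0.0]]
contact_force: [0.3, -0.4, 25.8]
opening: 0.0194
```

```bash
python3 - <<'E'
from h import *
plan((.5376-.0325,-.336-.0325,.078),-45)
snap('wrist','w8'); snap('side','s8')
E
```

```text
t 17.72 pos [ 0.5069 -0.3701  0.0601] yaw -45.03 F [ 0.26 -0.44 25.82] open 0.0194 q6 6.1
rx total units -0.001
shift units (after turn) [-0.894 -0.122  0.006]
```

View pics/w8.png

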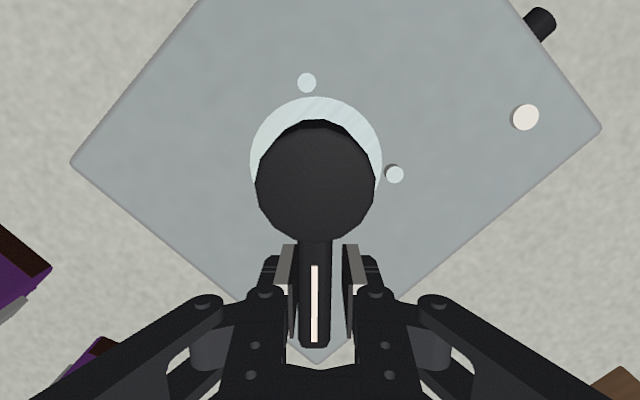

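View pics/s8.png

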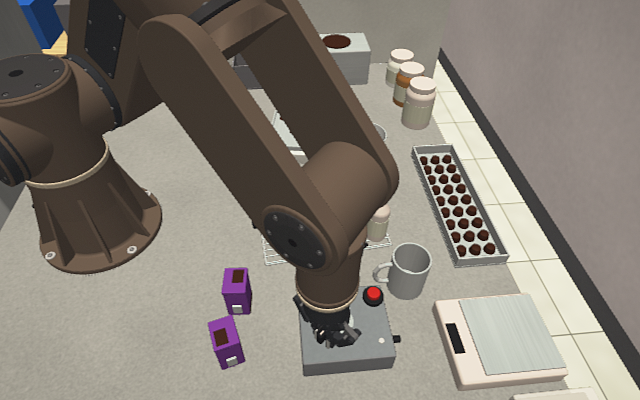

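The second call drove down 20 mm too far, so the fingertips press on the box top with 26 N (below the limits). I'll lift back to 0.078 straight away. The bar sits between the fingers at (315,300).

step_arm([
  [[0.55,-0.5,0,0,0,0,0],[0.55,-0.5,0,0,0,0,0],[0.55,0,0,0,0,0,0],[0.55,0,0,0,0,0,0]],
])

```text
time: 18.15
position: [0.5053, -0.3688, 0.0787]
tool_rot: [[0.001, 0.707, -0.708], [-0.001, -0.708, -0.707], [-1.0, 0.001, -0.0]]
contact_force: [-0.3, 0.4, -0.2]
opening: 0.0189
```

```bash
python3 - <<'E'
from h import *
plan((.5376-.0325,-.336-.0325,.078),-45)
snap('wrist','w9')
E
```

```text
t 18.15 pos [ 0.5053 -0.3688  0.0787] yaw -45.04 F [-0.27  0.44 -0.2 ] open 0.0189 q6 6.1
rx total units -0.001
shift units (after turn) [ 0.035 -0.016 -0.002]
```

View pics/w9.png

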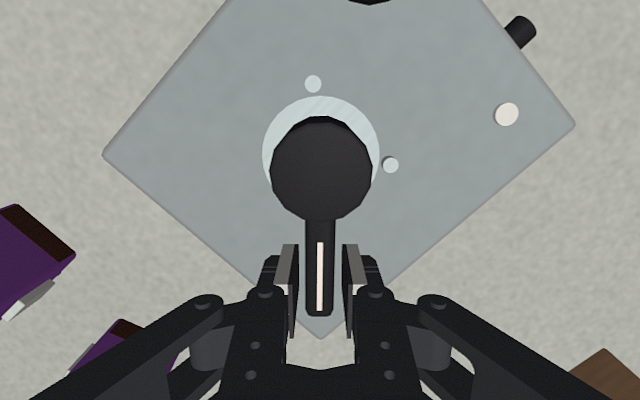

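Force is back to zero and the bar is centred between the fingers. Turning anticlockwise 60° plus a little play.

step_arm([
  [[0.55,0,0.2,-0.009,-0.1745,0,0],[0.55,0,0.2,-0.009,-0.1745,0,0],[0.55,0,0.2,-0.009,-0.1745,0,0],[0.55,0,0.2,-0.009,-0.1745,0,0],[0.55,0,0.2,-0.009,-0.1745,0,0],[0.55,0,0.2,-0.009,-0.1745,0,0],[0.55,0,0.2,-0.009,-0.1745,0,0],[0.55,0,0.2,-0.009,-0.1745,0,0],[0.55,0,0.2,-0.009,-0.1745,0,0],[0.55,0,0.2,-0.009,-0.1745,0,0],[0.55,0,0.2,-0.009,-0.1745,0,0],[0.55,0,0.2,-0.009,-0.1745,0,0],[0.55,0,0.12,-0.005,-0.105,0,0],[0.55,0,0,0,0,0,0],[0.55,0,0,0,0,0,0],[0.55,0,0,0,0,0,0]],
])

```text
time: 19.53
position: [0.5515, -0.3795, 0.0779]
tool_rot: [[-0.0, 0.952, 0.306], [0.0, 0.306, -0.952], [-1.0, -0.0, -0.0]]
contact_force: [0.4, 0.2, 0.1]
opening: 0.0192
```

```bash
cat >> h.py <<'E'
def lever(d,cam='wrist'):
    W=cloud(cam,d); ax=np.array([.5376,-.336]); q=W[...,:2]-ax; r=np.hypot(q[...,0],q[...,1])
    m=(r>.024)&(r<.06)&(W[...,2]>.092)&(W[...,2]<.104)
    v=q[m]; return m.sum(),np.degrees(np.arctan2(*np.median(v,0)[::-1])),r[m].max() if m.any() else 0
E
python3 - <<'E'
from h import *
L=np.radians(-73)
plan((.5376+.046*np.cos(L),-.336+.046*np.sin(L),.078),17)
im,d=snap('wrist','w10'); print(lever(d))
E
```

```text
t 19.53 pos [ 0.5515 -0.3795  0.0779] yaw 17.84 F [0.43 0.22 0.08] open 0.0192 q6 -55.0
rx total units 0.029
shift units (after turn) [-0.006 -0.026  0.016]
(np.int64(3604), np.float64(-75.02438599259355), np.float64(0.05990143325588398))
```

View pics/w10.png

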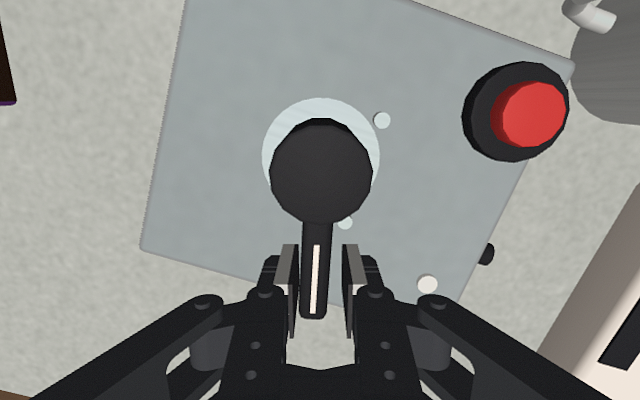

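The lever measures −75.0°, which is the anticlockwise end stop, with zero force. Now clockwise 4 clicks, with the tool direction ending at −195°: 24 rows of 5° plus 2.8°.

step_arm([
  [[0.55,0,-0.2,-0.009,0.1745,0,0],[0.55,0,-0.2,-0.009,0.1745,0,0],[0.55,0,-0.2,-0.009,0.1745,0,0],[0.55,0,-0.2,-0.009,0.1745,0,0],[0.55,0,-0.2,-0.009,0.1745,0,0],[0.55,0,-0.2,-0.009,0.1745,0,0],[0.55,0,-0.2,-0.009,0.1745,0,0],[0.55,0,-0.2,-0.009,0.1745,0,0],[0.55,0,-0.2,-0.009,0.1745,0,0],[0.55,0,-0.2,-0.009,0.1745,0,0],[0.55,0,-0.2,-0.009,0.1745,0,0],[0.55,0,-0.2,-0.009,0.1745,0,0],[0.55,0,-0.2,-0.009,0.1745,0,0],[0.55,0,-0.2,-0.009,0.1745,0,0],[0.55,0,-0.2,-0.009,0.1745,0,0],[0.55,0,-0.2,-0.009,0.1745,0,0],[0.55,0,0,0,0,0,0]],
])

```text
time: 21.0
position: [0.4978, -0.3582, 0.0788]
tool_rot: [[0.002, 0.463, -0.887], [-0.002, -0.887, -0.463], [-1.0, 0.003, -0.001]]
contact_force: [0.6, -2.3, -1.8]
opening: 0.0191
```

```bash
python3 - <<'E'
from h import *
L=np.radians(-195)
plan((.5376+.046*np.cos(L),-.336+.046*np.sin(L),.078),-105)
im,d=snap('wrist','w11'); print(lever(d))
E
```

```text
t 21.0 pos [ 0.4978 -0.3582  0.0788] yaw -62.45 F [ 0.65 -2.34 -1.78] open 0.0191 q6 23.9
rx total units 1.485
shift units (after turn) [ 0.042 -1.587  0.664]
(np.int64(3526), np.float64(-148.07447662798134), np.float64(0.059951560425452216))
```

step_arm([
  [[0.55,0,-0.2,-0.009,0.1745,0,0],[0.55,0,-0.2,-0.009,0.1745,0,0],[0.55,0,-0.2,-0.009,0.1745,0,0],[0.55,0,-0.2,-0.009,0.1745,0,0],[0.55,0,-0.2,-0.009,0.1745,0,0],[0.55,0,-0.2,-0.009,0.1745,0,0],[0.55,0,-0.2,-0.009,0.1745,0,0],[0.55,0,-0.2,-0.009,0.1745,0,0],[0.55,0,-0.1,-0.003,0.087,0,0],[0.55,0,0,0,0,0,0],[0.55,0,0,0,0,0,0],[0.55,0,0,0,0,0,0]],
])

```text
time: 22.05
position: [0.4931, -0.3245, 0.0783]
tool_rot: [[-0.0, -0.249, -0.969], [0.0, -0.969, 0.249], [-1.0, -0.0, 0.0]]
contact_force: [0.8, -0.0, 0.5]
opening: 0.0191
```

```bash
python3 - <<'E'
from h import *
L=np.radians(-195)
plan((.5376+.046*np.cos(L),-.336+.046*np.sin(L),.078),-105)
im,d=snap('wrist','w12'); print(lever(d))
E
```

```text
t 22.05 pos [ 0.4931 -0.3245  0.0783] yaw -104.4 F [ 0.79 -0.03  0.47] open 0.0191 q6 68.1
rx total units 0.021
shift units (after turn) [ 0.015 -0.022  0.003]
(np.int64(3575), np.float64(164.85449807438286), np.float64(0.05998188924260657))
```

View pics/w12.png

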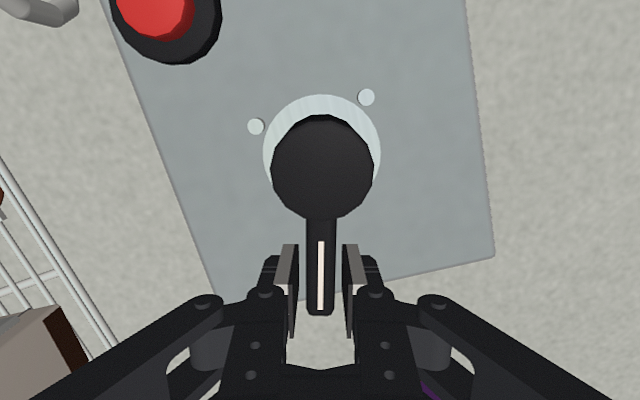

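The lever is at 164.9° (−195.1°), exactly 4 clicks, with no contact force and clearance on both sides. I'll rise straight up.

step_arm([
  [[0.4,-0.1,0,0,0,0,0],[0.4,-0.4,0,0,0,0,0],[0.4,-0.6,0,0,0,0,0],[0.4,-0.8,0,0,0,0,0],[0.4,-1,0,0,0,0,0],[0.4,-1,0,0,0,0,0],[0.4,-1,0,0,0,0,0],[0.4,-1,0,0,0,0,0],[0.4,-1,0,0,0,0,0],[0.4,0,0,0,0,0,0],[0.4,0,0,0,0,0,0],[0.4,0,0,0,0,0,0]],
])

```text
time: 23.1
position: [0.493, -0.3243, 0.2167]
tool_rot: [[0.0, -0.25, -0.968], [-0.0, -0.968, 0.25], [-1.0, 0.0, -0.0]]
contact_force: [-0.3, 0.2, 0.3]
opening: 0.025
```

```bash
python3 - <<'E'
from h import *
plan((.5,-.32,.2),-105)
im,d=snap('wrist','w13'); print(lever(d))
im,d=snap('top','t13'); snap('side','s13')
for n,(x,y,z) in dict(full=(.5045,.2745,.15),m2=(.4386,.0555,.106),m3=(.4505,-.111,.106)).items():
  for cam in ('top','side'):
    W=cloud(cam,np.load({'top':'t13','side':'s13'}[cam]+'.npy'))
    m=(np.hypot(W[...,0]-x,W[...,1]-y)<.06)&(abs(W[...,2]-z)<.007)
    P=W[m]
    if len(P)>20: print(n,cam,len(P),np.round(cv2.minAreaRect(P[:,:2].astype(np.float32)*1000)[0],1),P[:,2].mean())
E
```

```text
t 23.1 pos [ 0.493  -0.3243  0.2167] yaw -104.5 F [-0.33  0.15  0.26] open 0.025 q6 68.2
rx total units 0.018
shift units (after turn) [ 0.835 -0.299 -0.282]
(np.int64(681), np.float64(165.1858685357901), np.float64(0.059940385009507005))
full top 408 [504.5 275.7] 0.1508952144176241
m2 top 373 [438.2  56.7] 0.10694087119759152
m2 side 182 [428.3  50.1] 0.10544382572655966
m3 top 386 [ 450.5 -109.6] 0.1068587623733334
m3 side 284 [ 440.5 -113. ] 0.10571133773960575
```

View pics/s13.png

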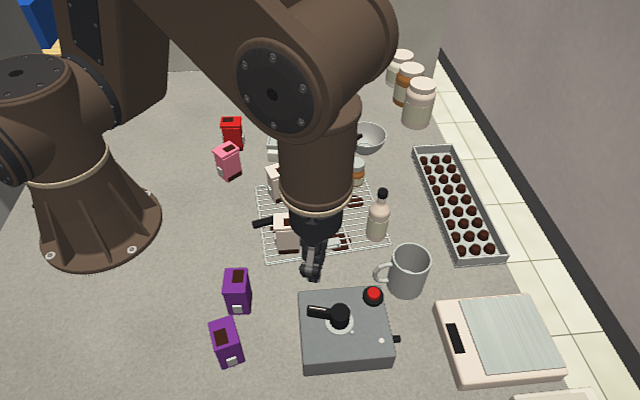

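View pics/t13.png

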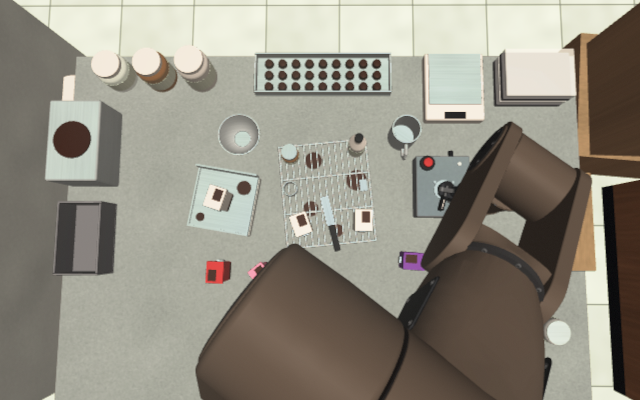

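Both views show the full mould upright mid-plate at (217,198) in the top picture. The two empties are unmoved at (301,224) and (363,220), the lever is at 165.2° and the arm is clear. Handing in.

```bash
python3 -c "
from workcell import manip
print(manip.hand_in())"
```

```text
the job is handed in; nothing more can be done
None
```

The job is handed in at about 23 s, and my last checks agree with every goal; the hand-in itself reports no verdict.

- **Finding the full mould:** I lifted the rear white mould first. It weighed about 4.6 N (roughly 0.47 kg), which can only be the full one, so I never touched the other two.
- **Mould on the plate:** It stands upright and released on the vibrating table. The top camera put its lid centre at (0.5045, 0.2757), about 1 mm from the middle of the plate, with the top at 0.151 m.
- **Selector:** I turned the lever anticlockwise to the end stop, measured at −75.0°, then clockwise to four clicks. It read 165.2° after I withdrew, against 165° nominal.
- **Empty moulds and bystanders:** The top camera shows both empties within 1 mm of where they started. The bystanders look unmoved in the last pictures, the stop button was not pressed, and the arm hangs clear of everything.

**What went wrong or disagreed:**
- While lowering over the lever I went 20 mm too far. The fingertips pressed on the control box top with about 26 N, which is under the limits, and I lifted off at once.
- The last side-camera lid centres for the two empties were about 10 mm off in x. The arm hid part of both lids in that view, so I relied on the top camera.

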